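# Reject the spring clamp with the tired spring

### The job

One of the three grey spring clamps on the desk mat has a tired spring: squeeze their handles where they lie to feel which one gives way easily. Pick that one up by its handles, squeezed fully together, and lower it still held so into the shallow metal reject tray beside the mat, lying flat on its floor, before letting go; do not lift the two sound clamps, leave them lying within about 5 cm of where they were.

Things in the scene. Friction and masses are not known exactly. Their poses are not given: they have to be found in the camera images.
- clip_a: one of three look-alike hand spring clamps, grey plastic with black handle ends, flat on the blue mat; exactly one of them is weak, only felt by squeezing. 110 mm long, 22 mm high, about 52 g. Origin: under the pivot pin, at the underside; x to the closed jaws (tips at +46 mm), two splayed handles run 62 mm to -x, z up
- clip_b: second clamp, same look, size and axes as clip_a; it lies flat on the blue mat too. To squeeze any of them: from above, at x = -42 mm, closing along y; there the handles' outer faces are about 53 mm apart at rest and 34 mm apart when squeezed fully home
- clip_c: third clamp, same look, size and axes as clip_a; it lies flat on the blue mat too. A sound clamp barely moves under a 20 N squeeze on its handles (stays over 49 mm wide; 60 N closes it a quarter of the way). The weak one, whichever it is, gives at 2 N, is fully home from 6 N up and can be carried so
- jaw_a (a joint): angle by which the handles of clip_a are squeezed together (and its jaws opened): 0 at rest, jaws shut; 0.44 rad squeezed fully home. It springs back when let go
- jaw_b (a joint): angle by which the handles of clip_b are squeezed together (and its jaws opened): 0 at rest, jaws shut; 0.44 rad squeezed fully home. It springs back when let go
- jaw_c (a joint): angle by which the handles of clip_c are squeezed together (and its jaws opened): 0 at rest, jaws shut; 0.44 rad squeezed fully home. It springs back when let go
- tray: shallow open tray of pale aluminium, fixed, beside the mat: the reject tray. 220 mm (x) by 170 mm (y), 22 mm high, walls 4 mm thick; origin: centre of its underside, z up; the inner floor is about 4 mm above the origin
There are look-alikes about, which are no part of the job. What is shaped like the clip_a but white is not meant. What is shaped like the clip_c but turquoise is not meant.

How it is judged:
By the outcome, as a careful person would: the job done as asked, in the order asked, and still so for the second after the job is handed in, with the robot touching nothing.
It also fails if it takes over 51 s, if anything falls off the work surface, if the arm or the gripper's body presses on something with over 40 N, if the wrist force passes 120 N, or if a joint passes its speed limit or range.

### The arm

A 7-joint arm with a two-finger parallel gripper is mounted at the origin on the work surface. World frame = base frame: x ahead of the robot, y to its left, z up, the work surface at z = 0. Lengths are in m, angles in rad, forces in N, time in s.
With the tool pointing down it reaches from about 0.425 to 0.925 m from the base axis. Payload 6.8 kg.
Tool frame: the origin (TCP) lies at the very end of the fingers, on their centre line; the grasp point (between the pads) lies 19 mm behind it; z points along the fingers, y is the line along which they close (so a half turn about z gives the same grasp; the last joint's range is limited). The gripper opens to 85 mm and grips with 20 to 120 N. Pads are 22 mm wide; open, the fingers measure 114 mm over their backs; the gripper's body (76 mm by 85 mm) begins 54 mm behind the grasp point. The pads swing forward as they close: fully open they stand 13 mm farther back than shut.
Start: joints at [1, 0.477, 0.022, 1.555, -0.011, 1.109, -0.083], TCP at [0.301, -0.604, 0.231] pointing down, gripper open.
Joint ranges: [-2.96, 2.96], [-0.34, 2.1], [-1.41, 1.46], [0.24, 2.44], [-1.37, 4.51], [0.17, 1.92], [-2.96, 2.96]. Speed limits (rad/s): [2.39, 2.39, 3.14, 3.14, 3.14, 3.14, 3.14].

### API

Orientations are given as a rotation vector (axis times angle).
In Python, from bench import monitor, optics, r gives the robot as it stands.
- The arm moves only by the shell command python3 -m crank 'ROWS' [OPENING] [FORCE]. ROWS is JSON, a list of rows, each a list of 2 entries, a list of its own where there are three numbers: the shift along the tool's x, y, z in cm, then the turn, a rotation vector about the tool's x, y, z in rad. A call has 1 to 5 rows; each row shifts and turns the commanded pose from where the row before left it, along the tool's axes as they then stand; what a row does not reach is not made up. A row lasts 1/10 s, in which the tool goes at most 50 mm and 8.59 degrees, less where a joint would pass 70% of its speed; a pose out of reach is approached as far as the arm can. A call is refused whole if a number of a shift passes 5 or a number of a turn 0.15, either way. A call with a gripper value outside its range is refused whole. OPENING is the finger opening in cm, from 0 to 8.54, set as the call begins (- or left out, the last holds). The fingers move at their own pace and stop on an object; FORCE is the grip in N (left out, the last holds). Time passes only in rows, so rows that do not move let the fingers close. It gives the time, the measured TCP pose, the force, the opening and the grip force at its end, in the units of the state.
- monitor.get_obs(): the state, without advancing time (a new reading comes with each control period).
- optics.grab_frame(name): name is "side" or "top"; returns (picture, depth): 420x560x3 uint8, red, green, blue; 420x560 float32, m along the optical axis (not along the pixel's ray), 0 where there is no reading.
- optics.camera_model(name): a dict with "vertical_fov" (degrees; the focal length in pixels is half the picture's height over the tangent of half this angle, whatever the lens; pixels are square), "cx", "cy" (the principal point, pixels), "R" (3x3) and "t" (3): a world point X has camera coordinates R X + t. Camera axes: x right, y down, z forward; pixel columns grow to the right and rows downward; lengths in m; the calibration is good to about 2 mm. A picture is of the moment at which its call begins. camera_model takes no time and is no camera call.
- r.hand_in(): hands the job in; it is judged then, once.
The state is a dict: "clock": time; "joints": joint angles; "qvel": joint speeds; "tau": joint torques, N m; "tcp_pos": TCP position; "orientation": TCP orientation; "contact_force": force on the tool from outside, world axes, zero at the start; "moment": the same for the moment, N m; "grip_width": finger opening in m; "gripper_force": force on a finger pad.
Only numpy, scipy, OpenCV 4.12 (cv2) and the standard library are available. Lean on these libraries where they do the work, as an engineer would, in place of code of your own. Each camera call takes 0.05 s, during which the arm holds its last target. There are 200 camera calls.

## Working session

There is one attempt and no reset: what is moved stays moved. The work goes in short steps, Python scripts to look and compute and a shell command to move; the robot and the scene stay as the last step left them, time stands still between calls to the robot, and variables do not carry over. Pictures are saved under pics/ and viewed, at most 10 in all, crops included, and the job is handed in when it is done.

```bash
mkdir -p pics; ls; python3 - <<'E'
from bench import monitor, optics, r
import cv2,numpy as np
for n in("top","side"):
    p,d=optics.grab_frame(n); cv2.imwrite(f"pics/{n}0.png",p[...,::-1]); np.save(f"pics/{n}0.npy",d)
    print(n,optics.camera_model(n))
print(monitor.get_obs())
E
```

```text
pics
top {'vertical_fov': 50.91346945532998, 'cx': 278.0944245058615, 'cy': 210.61706974823608, 'R': array([[ 0.02438143, -0.99960015,  0.01432095],
       [-0.99704143, -0.0253586 , -0.07256259],
       [ 0.07289674, -0.0125094 , -0.99726104]]), 't': array([-0.09279585,  0.434666  ,  1.25140723])}
side {'vertical_fov': 57.84941291471488, 'cx': 287.51441462678605, 'cy': 211.47353218331776, 'R': array([[-0.97092083, -0.23933056, -0.005798  ],
       [-0.16602629,  0.69059203, -0.70393034],
       [ 0.1724761 , -0.68249801, -0.71024535]]), 't': array([0.41194284, 0.14306881, 1.03625847])}
{'clock': 0.1, 'joints': array([ 0.99990937,  0.47773574,  0.02229527,  1.55634168, -0.01152752,
        1.10935023, -0.08310675]), 'qvel': array([ 0.00133818, -0.00017073,  0.00161697, -0.00296344, -0.00024851,
       -0.00163091, -0.00153166]), 'tau': array([ 4.81059120e-03, -5.97754204e+01,  1.61386695e+00, -2.81951898e+01,
        1.29581141e-02,  4.93295913e-03,  1.45432057e-05]), 'tcp_pos': array([ 0.30112712, -0.60349546,  0.23041436]), 'orientation': array([-3.05624731e+00, -7.20163486e-01,  7.35140577e-04]), 'contact_force': array([-0.44218048, -0.16450757,  0.79948471]), 'moment': array([ 0.00275507,  0.00457112, -0.03121862]), 'gripper_force': 0.0, 'grip_width': 0.08552234460106586}
```

View pics/top0.png

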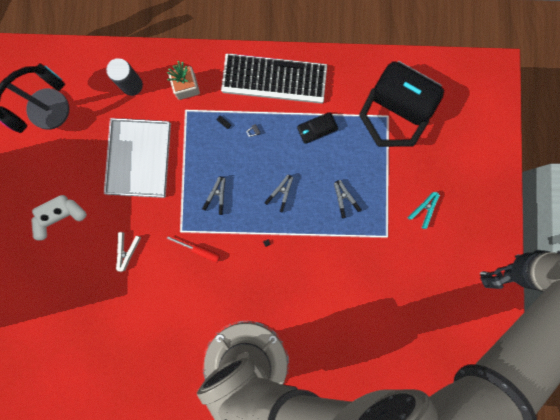

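View pics/side0.png

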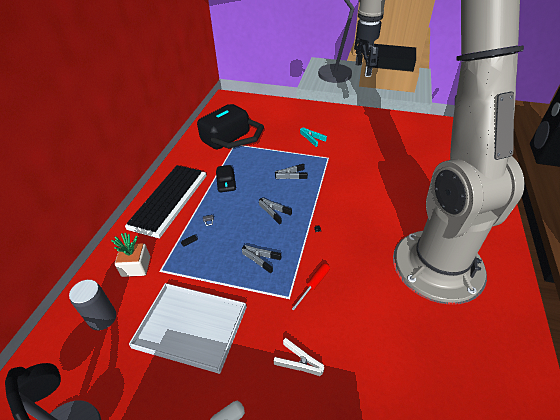

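The top view shows the grey clamps at about (215,194), (281,190) and (346,198), handles toward the robot. The tray is at (138,158), with the white and turquoise decoys off the mat.

```bash
cat > h.py <<'E'
import numpy as np, cv2
from bench import monitor, optics, r
def ray(n,u,v,z):
    m=optics.camera_model(n); f=210/np.tan(np.radians(m["vertical_fov"]/2))
    R,t=np.array(m["R"]),np.array(m["t"]); c=-R.T@t
    d=R.T@np.array([(u-m["cx"])/f,(v-m["cy"])/f,1]); return c+d*(z-c[2])/d[2]
E
python3 - <<'E'
from h import *
p=cv2.imread("pics/top0.png"); hsv=cv2.cvtColor(p,cv2.COLOR_BGR2HSV)
m=((hsv[...,1]<90)|(hsv[...,2]<45)).astype(np.uint8); roi=np.zeros_like(m); roi[168:222,195:370]=1; m*=roi
n,l,s,c=cv2.connectedComponentsWithStats(m)
for i in range(1,n):
    if s[i,4]<60: continue
    v,u=np.where(l==i); P=np.array([ray("top",a,b,.015)[:2] for a,b in zip(u,v)])
    w,V=np.linalg.eigh(np.cov(P.T)); a=V[:,1]*np.sign(V[0,1]); q=(P-P.mean(0))@a; y=(P-P.mean(0))@V[:,0]
    rect=cv2.minAreaRect(P.astype(np.float32)*1000)
    print(c[i],s[i,4],P.mean(0).round(4),"yaw",np.degrees(np.arctan2(a[1],a[0])).round(1),"range",q.min().round(4),q.max().round(4),y.min().round(4),y.max().round(4), "jaw tip",(P[q>q.max()-.012].mean(0)).round(4),rect)
for q in[(108,121),(169,121),(165,197),(105,194)]: print(ray("top",*q,.022).round(3))
big=cv2.resize(p[165:225,190:375],None,fx=4.3,fy=4.3,interpolation=cv2.INTER_CUBIC); mm=cv2.resize(m[165:225,190:375]*255,None,fx=4.3,fy=4.3)
cv2.imwrite("pics/c.png",np.vstack([big,cv2.merge([mm]*3)]))
d=np.load("pics/top0.npy"); print(d[150,150:152],d[210,250])
E
```

```text
[282.18815331 189.92682927] 287 [ 0.4972 -0.0923] yaw -27.4 range -0.0558 0.0479 -0.0265 0.0275 jaw tip [ 0.5343 -0.1113] ((493.81634521484375, -90.45986938476562), (54.049312591552734, 103.31051635742188), 63.30789566040039)
[216.77115987 193.13166144] 319 [0.483  0.0958] yaw -15.1 range -0.0543 0.049 -0.0269 0.0284 jaw tip [0.5245 0.0857] ((480.8518371582031, 96.96326446533203), (55.23262023925781, 102.67499542236328), 76.49640655517578)
[343.6006006  196.32432432] 333 [ 0.4832 -0.2702] yaw 25.2 range -0.054 0.0486 -0.029 0.0282 jaw tip [ 0.5217 -0.2522] ((480.7414245605469, -271.21246337890625), (102.61473083496094, 57.20369338989258), 24.955577850341797)
[0.683 0.416 0.022]
[0.688 0.24  0.022]
[0.467 0.242 0.022]
[0.471 0.413 0.022]
[1.2842923 1.2869363] 1.2795688
```

View pics/c.png

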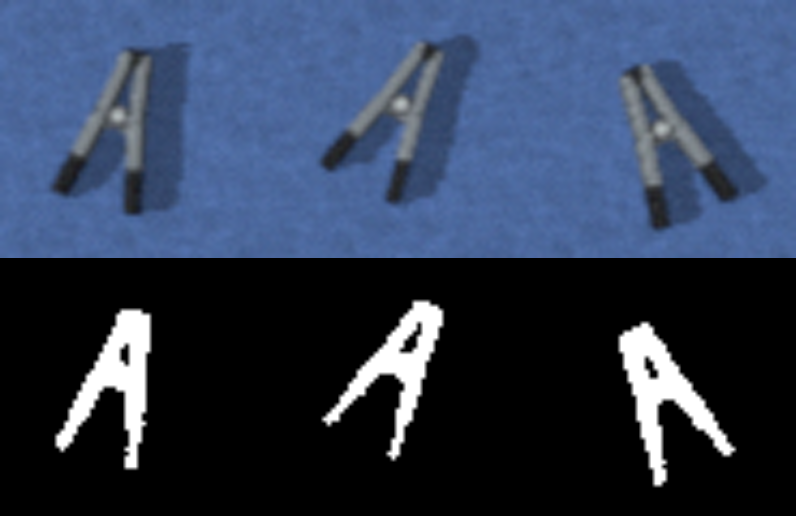

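```bash
cat >> h.py <<'E'
from scipy.spatial.transform import Rotation as Ro
def go(x,y,z,yaw):
    o=monitor.get_obs(); R=Ro.from_rotvec(o["orientation"]).as_matrix(); p=np.array(o["tcp_pos"])
    yw=np.degrees(np.arctan2(R[1,0],R[0,0])); dt=(yaw-yw+90)%180-90
    T=np.column_stack([[np.cos(np.radians(yw+dt)),np.sin(np.radians(yw+dt)),0],[np.sin(np.radians(yw+dt)),-np.cos(np.radians(yw+dt)),0],[0,0,-1]])
    print("tcp",p.round(4),"yaw",yw.round(1),"shift cm",(100*R.T@(np.array([x,y,z])-p)).round(2),"turn rad (tool)",Ro.from_matrix(R.T@T).as_rotvec().round(3))
E
cat > clips.py <<'E'
from h import *
f=lambda u,v:((u+.5)/4.3-.5+190,(v+.5)/4.3-.5+165)
G={}
for k,piv,tip,e1,e2 in[("L",(118,116),(138,51),(65,190),(132,210)),("M",(400,103),(430,48),(333,165),(394,198)),("R",(662,129),(636,71),(658,224),(732,195))]:
    P=ray("top",*f(*piv),.022)[:2]; T=ray("top",*f(*tip),.02)[:2]
    E=(ray("top",*f(*e1),.02)+ray("top",*f(*e2),.02))[:2]/2
    a=T-E; a/=np.linalg.norm(a); g=P-.042*a; G[k]=(g,np.degrees(np.arctan2(a[1],a[0])))
    if __name__=="__main__": print(k,P.round(4),np.linalg.norm(T-P).round(3),np.linalg.norm(E-P).round(3),"grasp",g.round(4),"yaw",G[k][1].round(1))
E
python3 clips.py; python3 -c "
from clips import *
g,y=G['R']; go(*g,.10,y)"
```

```text
L [0.4866 0.0943] 0.046 0.057 grasp [0.4457 0.1036] yaw -12.8
M [ 0.5002 -0.0934] 0.043 0.058 grasp [ 0.4622 -0.0756] yaw -25.0
R [ 0.4873 -0.269 ] 0.043 0.058 grasp [ 0.4489 -0.286 ] yaw 23.9
tcp [ 0.3011 -0.6035  0.2304] yaw 26.5 shift cm [ 27.4  -21.79  13.08] turn rad (tool) [-0.002  0.     0.046]
```

```bash
python3 -m crank '[[[3.4,-2.7,1.6],[0,0,0]],[[3.4,-2.7,1.6],[0,0,0]],[[3.4,-2.7,1.6],[0,0,0]],[[3.4,-2.7,1.6],[0,0,0]],[[3.4,-2.7,1.6],[0,0,0]]]' 8.54 20; python3 -m crank '[[[3.4,-2.7,1.6],[0,0,0]],[[3.4,-2.7,1.6],[0,0,0]],[[3.4,-2.7,1.6],[0,0,0.046]],[[0,0,0],[0,0,0]],[[0,0,0],[0,0,0]]]'; python3 -c "
from clips import *
g,y=G['R']; go(*g,.006,y)
p,d=optics.grab_frame('side'); cv2.imwrite('pics/s1.png',cv2.resize(p[120:320,180:380],None,fx=3,fy=3)[...,::-1])"
```

```text
clock: 0.6
tcp_pos: [0.3935, -0.4055, 0.1505]
orientation: [-3.058, -0.72, 0.0]
contact_force: [1.1, -0.5, 0.2]
grip_width: 0.0854
gripper_force: 0.0
clock: 1.1
tcp_pos: [0.4485, -0.2879, 0.1027]
orientation: [-3.072, -0.655, 0.002]
contact_force: [-0.8, -0.8, -0.4]
grip_width: 0.0855
gripper_force: 0.0
tcp [ 0.4485 -0.2879  0.1027] yaw 24.1 shift cm [ 0.13 -0.15  9.67] turn rad (tool) [-0.001  0.001  0.003]
```

View pics/s1.png

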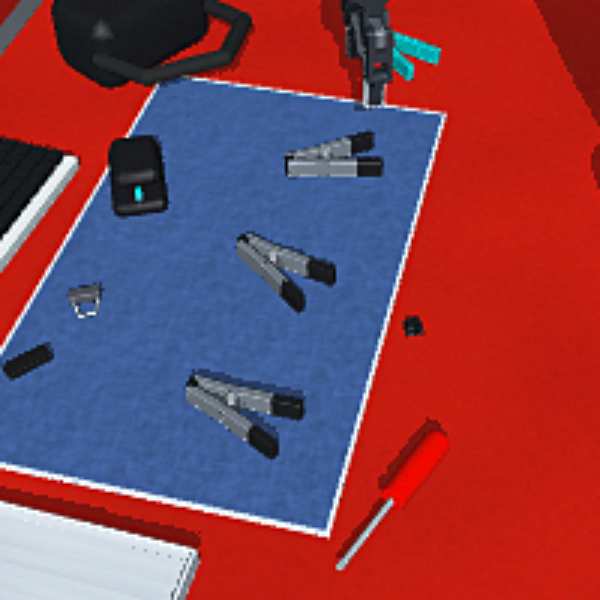

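The gripper hangs above and beyond the right clamp's handles in the crop, about (375,95), as expected. Descending to squeeze it.

```bash
python3 -m crank '[[[0.1,-0.1,4],[0,0,0]],[[0,0,3.6],[0,0,0]],[[0,0,2],[0,0,0]],[[0,0,0],[0,0,0]],[[0,0,0],[0,0,0]]]'; python3 -m crank '[[[0,0,0],[0,0,0]],[[0,0,0],[0,0,0]],[[0,0,0],[0,0,0]],[[0,0,0],[0,0,0]],[[0,0,0],[0,0,0]]]' 3 20;  python3 -m crank '[[[0,0,0],[0,0,0]],[[0,0,0],[0,0,0]],[[0,0,0],[0,0,0]],[[0,0,0],[0,0,0]],[[0,0,0],[0,0,0]]]'
```

```text
clock: 1.65
tcp_pos: [0.4485, -0.2895, 0.0078]
orientation: [3.074, 0.647, -0.0]
contact_force: [0.4, 0.4, 0.6]
grip_width: 0.0853
gripper_force: 0.0
clock: 2.15
tcp_pos: [0.4498, -0.289, 0.0091]
orientation: [3.071, 0.649, 0.003]
contact_force: [-2.1, -0.7, 9.2]
grip_width: 0.0556
gripper_force: 18.9
clock: 2.65
tcp_pos: [0.4497, -0.2891, 0.0091]
orientation: [3.071, 0.649, 0.003]
contact_force: [-1.1, -0.1, 8.1]
grip_width: 0.0553
gripper_force: 18.9
```

Width stays at 55 mm under 19 N, so the right clamp is sound. Next I release, lift and go to the middle one.

```bash
python3 -m crank '[[[0,0,0],[0,0,0]],[[0,0,0],[0,0,0]],[[0,0,0],[0,0,0]],[[0,0,0],[0,0,0]]]' 8.54;  python3 -m crank '[[[0,0,-4],[0,0,0]],[[0,0,-4],[0,0,0]],[[0,0,0],[0,0,0]]]'; python3 -c "
from clips import *
g,y=G['M']; go(*g,.08,y)"
```

```text
clock: 3.05
tcp_pos: [0.4489, -0.2879, 0.0073]
orientation: [-3.074, -0.65, -0.0]
contact_force: [0.6, 0.4, 0.1]
grip_width: 0.0854
gripper_force: 0.0
clock: 3.35
tcp_pos: [0.452, -0.2897, 0.0919]
orientation: [3.068, 0.648, 0.011]
contact_force: [1.8, -0.3, 0.6]
grip_width: 0.0852
gripper_force: 0.0
tcp [ 0.452  -0.2897  0.0919] yaw 23.9 shift cm [  9.58 -19.17   1.11] turn rad (tool) [ 0.004 -0.008  0.852]
```

```bash
python3 -m crank '[[[2,-3.9,0],[0,0,0]],[[1.9,-3.8,0],[0,0,0]],[[1.9,-3.8,0],[0,0,0]],[[1.9,-3.8,0],[0,0,0]],[[1.9,-3.8,0],[0,0,0]]]'; python3 -m crank '[[[0,0,0],[0,0,0.142]],[[0,0,0],[0,0,0.142]],[[0,0,0],[0,0,0.142]],[[0,0,0],[0,0,0.142]],[[0,0,0],[0,0,0.142]]]';python3 -m crank '[[[0,0,0],[0,0,0.142]],[[0,0,0],[0,0,0]],[[0,0,0],[0,0,0]]]'; python3 -c "
from clips import *
g,y=G['M']; go(*g,.007,y)"
```

```text
clock: 3.85
tcp_pos: [0.4589, -0.0728, 0.087]
orientation: [-3.074, -0.65, 0.0]
contact_force: [0.6, 0.4, -0.2]
grip_width: 0.0854
gripper_force: 0.0
clock: 4.35
tcp_pos: [0.459, -0.0744, 0.0869]
orientation: [3.106, -0.468, -0.001]
contact_force: [-0.2, 0.3, -0.3]
grip_width: 0.0854
gripper_force: 0.0
clock: 4.65
tcp_pos: [0.4591, -0.0743, 0.087]
orientation: [3.069, -0.672, -0.001]
contact_force: [0.5, 0.3, -0.0]
grip_width: 0.0854
gripper_force: 0.0
tcp [ 0.4591 -0.0743  0.087 ] yaw -24.7 shift cm [ 0.33 -0.01  8.  ] turn rad (tool) [0.    0.    0.005]
```

```bash
python3 -m crank '[[[0.4,0,3],[0,0,0]],[[0,0,3],[0,0,0]],[[0,0,2],[0,0,0]],[[0,0,0],[0,0,0]],[[0,0,0],[0,0,0]]]'; python3 -m crank '[[[0,0,0],[0,0,0]],[[0,0,0],[0,0,0]],[[0,0,0],[0,0,0]],[[0,0,0],[0,0,0]],[[0,0,0],[0,0,0]]]' 3 20;  python3 -m crank '[[[0,0,0],[0,0,0]],[[0,0,0],[0,0,0]],[[0,0,0],[0,0,0]],[[0,0,0],[0,0,0]],[[0,0,0],[0,0,0]]]'
```

```text
clock: 5.15
tcp_pos: [0.4628, -0.0762, 0.0074]
orientation: [-3.068, 0.676, 0.001]
contact_force: [0.7, 1.0, 0.1]
grip_width: 0.0855
gripper_force: 0.0
clock: 5.65
tcp_pos: [0.4642, -0.0762, 0.0087]
orientation: [-3.067, 0.678, -0.004]
contact_force: [-1.7, 0.5, 8.4]
grip_width: 0.0326
gripper_force: 19.4
clock: 6.15
tcp_pos: [0.4642, -0.0761, 0.0087]
orientation: [-3.067, 0.678, -0.004]
contact_force: [-1.4, 0.8, 9.1]
grip_width: 0.0322
gripper_force: 19.4
```

The middle clamp closed to 32 mm, so it is the weak one. I'll firm the grip and lift.

```bash
python3 -m crank '[[[0,0,0],[0,0,0]],[[0,0,0],[0,0,0]],[[0,0,-0.5],[0,0,0]],[[0,0,-1],[0,0,0]],[[0,0,-2],[0,0,0]]]' - 40; python3 -m crank '[[[0,0,-3],[0,0,0]],[[0,0,-3],[0,0,0]],[[0,0,-2],[0,0,0]],[[0,0,0],[0,0,0]],[[0,0,0],[0,0,0]]]'; python3 -c "
from clips import *
go(.543,.328,.12,0)
p,d=optics.grab_frame('side'); cv2.imwrite('pics/s2.png',cv2.resize(p[100:300,180:380],None,fx=3,fy=3)[...,::-1])"
```

```text
clock: 6.65
tcp_pos: [0.462, -0.0761, 0.0425]
orientation: [3.067, -0.678, -0.003]
contact_force: [-0.0, -0.1, 0.0]
grip_width: 0.0312
gripper_force: 40.4
clock: 7.15
tcp_pos: [0.4629, -0.0761, 0.1228]
orientation: [-3.067, 0.678, -0.002]
contact_force: [-0.8, -0.9, -1.3]
grip_width: 0.0316
gripper_force: 40.4
tcp [ 0.4629 -0.0761  0.1228] yaw -24.9 shift cm [ -9.78 -40.02   0.29] turn rad (tool) [-0.    -0.001 -0.435]
```

View pics/s2.png

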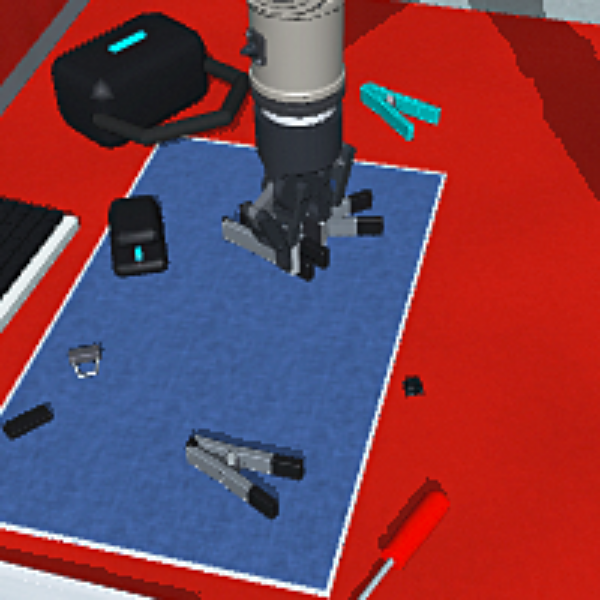

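The crop shows the clamp held level at about (270,240), and the other two undisturbed. Moving to the tray.

```bash
python3 -m crank '[[[-0.5,-2,0],[0,0,0]],[[-0.8,-3.4,0],[0,0,0]],[[-0.9,-3.6,0],[0,0,0]],[[-0.9,-3.6,0],[0,0,0]],[[-0.9,-3.6,0],[0,0,0]]]';python3 -m crank '[[[-0.9,-3.6,0],[0,0,0]],[[-0.9,-3.6,0],[0,0,0]],[[-0.9,-3.6,0],[0,0,0]],[[-0.9,-3.6,0],[0,0,0]],[[-0.9,-3.6,0],[0,0,0]]]';python3 -m crank '[[[-0.8,-3.4,0],[0,0,0]],[[-0.5,-2,0],[0,0,0]],[[0,0,0],[0,0,-0.1]],[[0,0,0],[0,0,-0.12]],[[0,0,0],[0,0,-0.12]]]';python3 -m crank '[[[0,0,0],[0,0,-0.095]],[[0,0,0],[0,0,0]],[[0,0,0],[0,0,0]]]'; python3 -c "
from clips import *
go(.543,.328,.013,0)
for n in ('side','top'):
  p,d=optics.grab_frame(n); cv2.imwrite(f'pics/{n}3.png',cv2.resize(p[180:380,100:300] if n=='side' else p[80:280,60:260],None,fx=3,fy=3)[...,::-1])"
```

```text
clock: 7.7
tcp_pos: [0.4941, 0.0887, 0.121]
orientation: [3.066, -0.678, -0.004]
contact_force: [0.9, -0.1, 0.3]
grip_width: 0.0314
gripper_force: 40.4
clock: 8.2
tcp_pos: [0.5292, 0.2708, 0.1206]
orientation: [3.065, -0.678, -0.003]
contact_force: [1.5, 0.2, -0.2]
grip_width: 0.0312
gripper_force: 40.4
clock: 8.7
tcp_pos: [0.5399, 0.3239, 0.1202]
orientation: [3.136, -0.141, -0.004]
contact_force: [-0.6, 0.3, -0.7]
grip_width: 0.0314
gripper_force: 40.4
clock: 9.0
tcp_pos: [0.5405, 0.3237, 0.1211]
orientation: [3.141, -0.005, -0.003]
contact_force: [0.6, 0.1, -0.6]
grip_width: 0.0312
gripper_force: 40.4
tcp [0.5405 0.3237 0.1211] yaw -0.2 shift cm [ 0.27 -0.44 10.81] turn rad (tool) [ 0.001  0.002 -0.003]
```

View pics/side3.png

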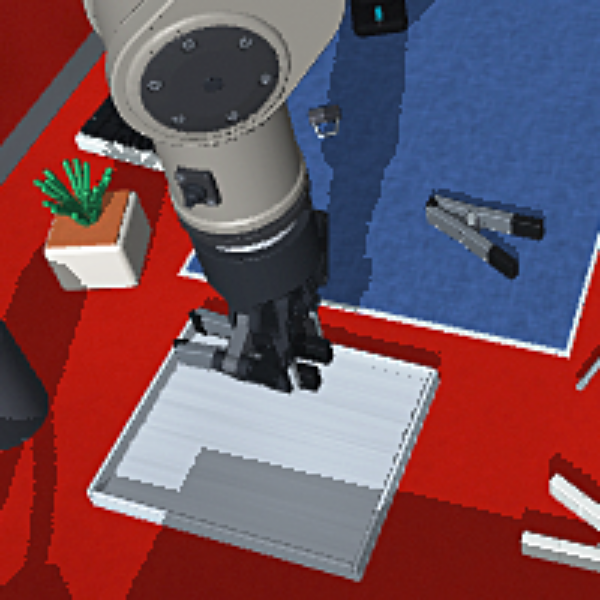

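View pics/top3.png

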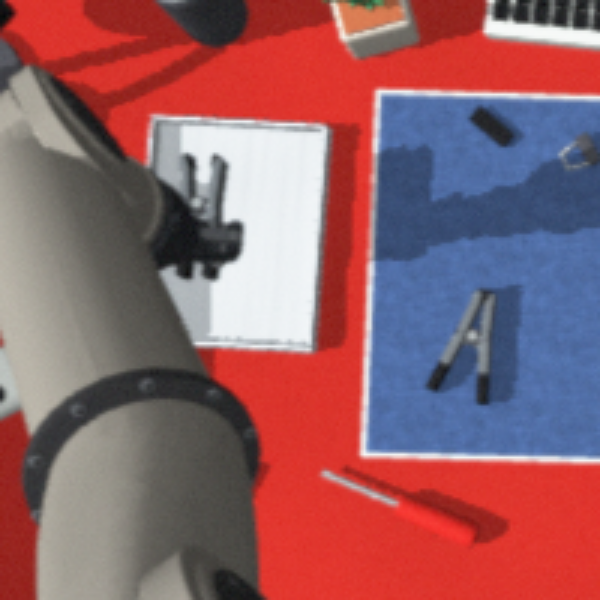

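The clamp hangs level, open-jawed, above the tray: side crop (270,350), top crop (205,215). Lowering it now.

```bash
python3 -m crank '[[[0,-0.2,3],[0,0,0]],[[0,-0.2,3],[0,0,0]],[[0,0,3],[0,0,0]],[[0,0,1],[0,0,0]],[[0,0,0],[0,0,0]]]';python3 -m crank '[[[0,0,0.3],[0,0,0]],[[0,0,0],[0,0,0]],[[0,0,0],[0,0,0]]]';python3 -m crank '[[[0,0,0.2],[0,0,0]],[[0,0,0],[0,0,0]],[[0,0,0],[0,0,0]]]'
```

```text
clock: 9.6
tcp_pos: [0.5399, 0.3275, 0.0208]
orientation: [3.139, -0.001, -0.004]
contact_force: [-0.3, 0.4, 0.1]
grip_width: 0.0317
gripper_force: 40.4
clock: 9.9
tcp_pos: [0.5418, 0.3287, 0.0206]
orientation: [-3.14, 0.001, -0.003]
contact_force: [-0.1, -0.7, -0.5]
grip_width: 0.0314
gripper_force: 40.4
clock: 10.2
tcp_pos: [0.5411, 0.3283, 0.0175]
orientation: [-3.141, 0.0, -0.0]
contact_force: [-0.1, -0.7, -0.7]
grip_width: 0.0314
gripper_force: 40.4
```

```bash
python3 -m crank '[[[0,0,0.2],[0,0,0]],[[0,0,0],[0,0,0]],[[0,0,0],[0,0,0]]]';python3 -m crank '[[[0,0,0.2],[0,0,0]],[[0,0,0],[0,0,0]],[[0,0,0],[0,0,0]]]'
```

```text
clock: 10.5
tcp_pos: [0.5409, 0.3282, 0.0152]
orientation: [3.141, -0.0, -0.0]
contact_force: [-1.3, 0.0, -1.2]
grip_width: 0.0316
gripper_force: 40.4
clock: 10.8
tcp_pos: [0.541, 0.3282, 0.0132]
orientation: [3.142, -0.0, -0.0]
contact_force: [0.2, -0.4, -0.5]
grip_width: 0.0312
gripper_force: 40.4
```

```bash
python3 -m crank '[[[0,0,0.1],[0,0,0]],[[0,0,0],[0,0,0]],[[0,0,0],[0,0,0]]]';python3 -m crank '[[[0,0,0.1],[0,0,0]],[[0,0,0],[0,0,0]],[[0,0,0],[0,0,0]]]'
```

```text
clock: 11.1
tcp_pos: [0.541, 0.3282, 0.0123]
orientation: [3.142, -0.0, -0.0]
contact_force: [0.2, 0.4, -0.4]
grip_width: 0.0314
gripper_force: 40.4
clock: 11.4
tcp_pos: [0.541, 0.3282, 0.0113]
orientation: [3.142, -0.0, -0.0]
contact_force: [-0.8, -0.1, -0.9]
grip_width: 0.0315
gripper_force: 40.4
```

```bash
python3 -m crank '[[[0,0,0.1],[0,0,0]],[[0,0,0],[0,0,0]],[[0,0,0],[0,0,0]]]';python3 -m crank '[[[0,0,0.1],[0,0,0]],[[0,0,0],[0,0,0]],[[0,0,0],[0,0,0]]]'
```

```text
clock: 11.7
tcp_pos: [0.5411, 0.3283, 0.0103]
orientation: [-3.142, 0.0, -0.0]
contact_force: [0.2, -0.8, -0.6]
grip_width: 0.0312
gripper_force: 40.4
clock: 12.0
tcp_pos: [0.5411, 0.3283, 0.01]
orientation: [-3.141, 0.0, -0.001]
contact_force: [-1.5, -1.3, 5.2]
grip_width: 0.0316
gripper_force: 41.0
```

Contact at 5 N with the clamp on the tray floor. Releasing and retreating.

```bash
python3 -m crank '[[[0,0,0],[0,0,0]],[[0,0,0],[0,0,0]],[[0,0,0],[0,0,0]],[[0,0,0],[0,0,0]],[[0,0,0],[0,0,0]]]' 8.54 20;  python3 -m crank '[[[0,0,-2],[0,0,0]],[[0,0,-4],[0,0,0]],[[0,0,-4],[0,0,0]],[[0,0,-4],[0,0,0]],[[0,0,0],[0,0,0]]]'; python3 -m crank '[[[0,4,0],[0,0,0]],[[0,4,0],[0,0,0]],[[0,4,0],[0,0,0]],[[0,4,0],[0,0,0]],[[0,4,0],[0,0,0]]]';python3 -m crank '[[[0,4,0],[0,0,0]],[[0,4,0],[0,0,0]],[[0,0,0],[0,0,0]]]'; python3 -c "
from h import *
a,_=optics.grab_frame('top'); b,_=optics.grab_frame('side')
cv2.imwrite('pics/end.png',np.hstack([cv2.resize(a[100:240,90:390],None,fx=1.33,fy=1.33),cv2.resize(b[186:326,100:400],None,fx=1.33,fy=1.33)])[...,::-1])"
```

```text
clock: 12.5
tcp_pos: [0.541, 0.3282, 0.0092]
orientation: [3.141, -0.0, -0.0]
contact_force: [-0.7, 0.4, 0.1]
grip_width: 0.0853
gripper_force: 0.0
clock: 13.0
tcp_pos: [0.5443, 0.3305, 0.1557]
orientation: [-3.135, 0.001, -0.014]
contact_force: [0.3, 1.3, 0.1]
grip_width: 0.0854
gripper_force: 0.0
clock: 13.5
tcp_pos: [0.5405, 0.1266, 0.1488]
orientation: [3.141, -0.0, -0.001]
contact_force: [0.6, 0.6, 0.5]
grip_width: 0.0853
gripper_force: 0.0
clock: 13.8
tcp_pos: [0.5404, 0.0409, 0.1487]
orientation: [3.138, -0.015, -0.002]
contact_force: [1.6, -0.0, -0.3]
grip_width: 0.0859
gripper_force: 0.0
```

View pics/end.png

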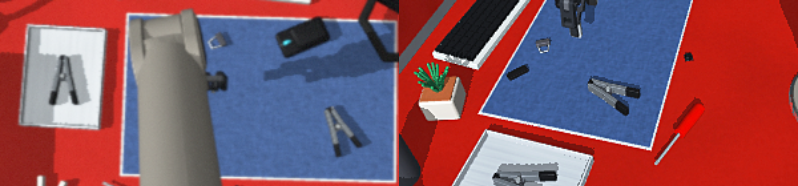

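The clamp lies flat in the tray at top (63,80), jaws shut again. The right clamp (340,130) and the left clamp (side view 612,93) are where they were.

```bash
python3 -m crank '[[[0,0,0],[0,0,0]],[[0,0,0],[0,0,0]]]' >/dev/null; python3 -c "
from bench import r
print(r.hand_in())"
```

```text
the job is handed in; nothing more can be done
None
```

The weak clamp was the middle one: it closed fully at about 20 N. I carried it squeezed to the reject tray, set it flat on the floor and let go, then handed the job in. The right clamp was squeezed and felt sound; the left one I didn't test, and both still lie in place on the mat.

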